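# Half-open the photocell shutter

## Robot

A 6-joint arm with a two-finger parallel gripper is mounted at the origin on the work surface. World frame = base frame: x ahead of the robot, y to its left, z up, the work surface at z = 0. Lengths are in m, angles in rad, forces in N, time in s.
With the tool pointing down it reaches from about 0.375 to 0.925 m from the base axis. Payload 5.7 kg.
Tool frame: the origin (TCP) lies midway between the tips of the shut fingers; the grasp point (between the pads) lies 19 mm behind it (pinch_z is the z of the grasp point in the tool frame, in m); z points along the fingers, y is the line along which they close (so a half turn about z gives the same grasp; the last joint's range is limited). The gripper opens to 88 mm and grips with 3 to 60 N. Pads are 20 mm wide; open, the fingers measure 115 mm over their backs; the gripper's body (75 mm by 178 mm) begins 61 mm behind the grasp point.
Start: joints at [-1.392, 0.359, 1.51, -0, 1.272, -0.115], TCP at [0.174, -0.574, 0.223] pointing down, gripper open.
Joint ranges: [-2.97, 2.97], [-1.01, 2.36], [0.21, 2.38], [-0.96, 4.11], [0.2, 2.71], [-2.98, 2.98]. Speed limits (rad/s): [2.39, 2.39, 3.14, 3.14, 3.14, 3.14].

## Interface

Orientations are given as a unit quaternion [x, y, z, w].
In Python, from plant import * gives the robot as it stands.
- The arm moves only by the tool step_arm, never from a script. Its argument "targets" is one flat list of numbers, 7 for each row, row after row: the turn, a rotation vector about the world's x, y, z in degrees, then the shift along the world's x, y, z in mm, then the closure, from 0 (fully open) to 1 (shut). In form: [rx, ry, rz, tx, ty, tz, fingers, rx, ry, rz, tx, ty, tz, fingers, ...]. A call has 1 to 12 rows; each row shifts and turns the commanded pose from where the row before left it; what a row does not reach is not made up. A row lasts 1/10 s, in which the tool goes at most 50 mm and 8.59 degrees, less where a joint would pass 70% of its speed; a pose out of reach is approached as far as the arm can. A call with a gripper value outside its range is refused whole. The fingers move at their own pace and stop on an object; "force" is the grip in N (left out, the last holds). Time passes only in rows, so rows that do not move let the fingers close. It gives the time, the measured TCP pose, the force, the opening and the grip force at its end, in the units of the state.
- get_state(): the state, without advancing time (a new reading comes with each control period).
- camera(name): name is "side" or "top"; returns the picture (420x560x3 uint8, red, green, blue); there is no depth.
- calibration(name): a dict with "vertical_fov" (degrees; the focal length in pixels is half the picture's height over the tangent of half this angle, whatever the lens; pixels are square), "cx", "cy" (the principal point, pixels), "k1" (the pictures are not rectified: a ray, as slopes to the right and down, at radius r is drawn at 1 + k1 r^2 times it, then the intrinsics apply), "rvec" (rotation vector, rad) and "tvec" (3), from world to camera coordinates, as OpenCV has them. Camera axes: x right, y down, z forward; pixel columns grow to the right and rows downward; lengths in m; the calibration is good to about 2 mm. A picture is of the moment at which its call begins. calibration takes no time and is no camera call.
- sign_off(): hands the job in; it is judged then, once.
The state is a dict: "t": time; "joint_positions": joint angles; "qvel": joint speeds; "joint_torque": joint torques, N m; "eef_pos": TCP position; "tool_rot": TCP orientation; "contact_force": force on the tool from outside, world axes, zero at the start; "torque": the same for the moment, N m; "opening": opening from 0.0 (shut) to 1.0 (fully open); "finger_force": force on a finger pad.
Only numpy, scipy, OpenCV 4.12 (cv2) and the standard library are available. Lean on these libraries where they do the work, as an engineer would, in place of code of your own. Each camera call takes 0.05 s, during which the arm holds its last target. There are 200 camera calls.

## Task

Swing the red-knobbed latch on the grey photocell box closed until its arm rests in the catch on the chamber lid. Only then slide the orange-tabbed spring shutter open until its pointer stands at the green half-travel line, never letting it open beyond about three quarters, and hold it there against its spring: the program finishes while still holding the shutter, with the latch still closed. Leave everything else on the bench where it is.

Things in the scene. Friction and masses are not known exactly. Their poses are not given: they have to be found in the camera images.
- photobox: Grey photocell box, fixed to the bench, 150 mm (x) by 330 mm (y), flat top 90 mm above the bench, turned by up to 25 degrees. Origin: centre of its underside. z up; -x is its front (coloured sockets), roughly towards the robot; +y is the end with the flat aluminium chamber lid. Latch, catch, shutter and scale are on its top. Nothing stands on the top higher than the knob and tab.
- latch (a joint): Angle of the latch about its vertical pivot (rad): 0 = closed, arm along the box's +y lying in the catch (a stop); positive = open, tip swung (anticlockwise seen from above) towards the box's front, up to 1.6. A stiff hinge (about 0.04 N m): it stays where it is left, no spring.
- latch_pivot (a point): Pivot axis of the latch, 12 mm above the box top, at box x = 0, y = +45 mm. The steel arm reaches 78 mm from here, 12 mm wide, 6 to 12 mm above the box top.
- latch_knob (a point): Centre of the top of the latch's red upright knob: cylinder 16 mm in diameter, 43 mm tall, top 55 mm above the box top, axis 70 mm from the pivot axis. Moves with the latch. Closed, it stands 25 mm beyond the catch.
- catch (a point): Middle of the top of the dark steel catch on the lid, 20 mm above the box top, at box x = +8 mm, y = +90 mm; the catch is 32 mm (x) by 18 mm (y), open below its roof towards the box front (-x). Closed, the latch arm lies under the roof.
- shutter (a joint): Travel of the shutter (m): 0 = shut, against its stop; 0.080 = fully open; half travel is 0.040. Opens towards the box's +y. A spring pulls it shut: about 2 N at 0, rising evenly by 1 N per 10 mm (6 N at half, 10 N fully open), so it springs back when let go.
- shutter_tab (a point): Centre of the top of the shutter's orange upright tab, 10 mm thick along the box's y, 30 mm wide along x, from 5 to 55 mm above the box top. At box x = 0, y = -105 mm when shut; slides to y = -25 mm. It rises from a black plate (58 by 80 mm, 5 mm above the box top) between two rails 8 mm high, 29 to 39 mm either side; its orange pointer reaches over the scale on the +x side.
- half_mark (a point): Middle of the long green line on the white scale (ticks every 10 mm) on the box top: at box x = +54 mm, y = -65 mm. The shutter is at half travel when its tab and pointer are level with this line, that is, when the tab's box y equals the line's.
- meter: Bystander: hand-held multimeter lying flat, grey with white face, 180 mm (x) by 88 mm (y) by 47 mm high, origin under its centre. Loose.
- filter_jar: Bystander: small closed jar 48 mm in diameter, 60 mm high, origin under its centre. Loose.
- tape: Bystander: blue ring of tape lying flat, 90 mm outside diameter, 60 mm inside, 19 mm high, origin under its centre. Loose.
- driver: Bystander: screwdriver with a red handle, about 180 mm long, lying along its x. Loose.
- pen: Bystander: white pen with a blue cap, 135 mm long along its x, about 10 mm thick. Loose.
- brass_weight: Bystander: brass weight 40 mm in diameter, 54 mm high with a small head knob, origin under its centre. Loose.

How it is judged:
On the way:
1. the latch is swung closed into its catch while the shutter is still shut (value of joint latch below 0.07 rad and value of joint shutter below 0.012 m), for 0.2 s.
At the end, for the whole second after the job is handed in: The shutter is held still by the gripper at half travel (40 mm, within 6 mm) with at least 2 N on it, and the latch is closed (within 0.07 rad of its stop). No bystander has moved more than 30 mm (value of joint shutter between 0.034 and 0.046 m and velocity of joint shutter between -0.02 and 0.02 m/s and contact force between any of the fingers, the arm and shutter above 2 N and value of joint latch below 0.07 rad and distance of each of meter, filter_jar, tape, driver, pen, brass_weight from where it was at the start of the episode below 0.03 m); the arm keeps its last pose, push and grip.
It fails at once if the shutter is opened (over 15 mm) while the latch is open (value of joint shutter above 0.015 m and value of joint latch above 0.15 rad).
It fails at once if the shutter is opened beyond three quarters of its travel (62 mm) (value of joint shutter above 0.062 m).
It fails at once if a bystander is moved by more than 30 mm (distance of any of meter, filter_jar, tape, driver, pen, brass_weight from where it was at the start of the episode above 0.03 m).
It also fails if it takes over 42 s, if anything falls off the work surface, if the arm or the gripper's body presses on something with over 40 N, if the wrist force passes 120 N, or if a joint passes its speed limit or range.

## Working session

There is one attempt and no reset: what is moved stays moved. The work goes in short steps, Python scripts to look and compute and a tool call to move; the robot and the scene stay as the last step left them, time stands still between calls to the robot, and variables do not carry over. Pictures are saved under pics/ and viewed, at most 10 in all, crops included, and the job is handed in when it is done.

Besides the shell and the picture viewer there is one more tool, called after "Emit:" in YAML: its name, and indented under it one key for each argument. step_arm: Moves the arm, as the interface text tells. Its arguments: {"type":"object","properties":{"targets":{"type":"array","items":{"type":"number"}},"force":{"type":"number"}},"required":["targets"]}

```bash
ls; mkdir -p pics; python3 - <<'E'
from plant import *
import cv2
for n in("top","side"):
    im=camera(n); cv2.imwrite(f"pics/{n}0.png",im[:,:,::-1]); print(n,calibration(n))
print(get_state())
E
```

```text
pics
top {'vertical_fov': 52.46677302129106, 'cx': 282.2360670229235, 'cy': 204.29248914302227, 'k1': -0.06474091915849958, 'rvec': array([ 2.15128967, -2.05995569,  0.22237016]), 'tvec': array([-0.07954169,  0.58066022,  1.28987956])}
side {'vertical_fov': 51.33976897936722, 'cx': 276.5286739830805, 'cy': 211.02272368726273, 'k1': 0.03304710356025514, 'rvec': array([ 0.86189973, -2.46458898,  1.12929195]), 'tvec': array([0.3934071 , 0.3209947 , 1.08738573])}
{'t': 0.1, 'joint_positions': array([-1.39210440e+00,  3.59452197e-01,  1.51130091e+00,  1.08296240e-05,
        1.27248232e+00, -1.15146547e-01]), 'qvel': array([-0.00048501, -0.00238543, -0.00320255, -0.00158508, -0.0002645 ,
       -0.00122833]), 'joint_torque': array([-4.29174097e-04, -5.16355419e+01, -2.71407044e+01,  6.76818844e-02,
        2.76619341e-02, -2.28608258e-05]), 'eef_pos': array([ 0.17363852, -0.57369365,  0.22189106]), 'tool_rot': array([ 9.89226668e-01,  1.46389631e-01, -2.09214989e-05, -8.21135303e-04]), 'contact_force': array([0.05670473, 1.18576025, 0.34794715]), 'torque': array([0.00621169, 0.03467123, 0.00695838]), 'finger_force': 0.0, 'opening': 0.9989111046633137}
```

View pics/top0.png

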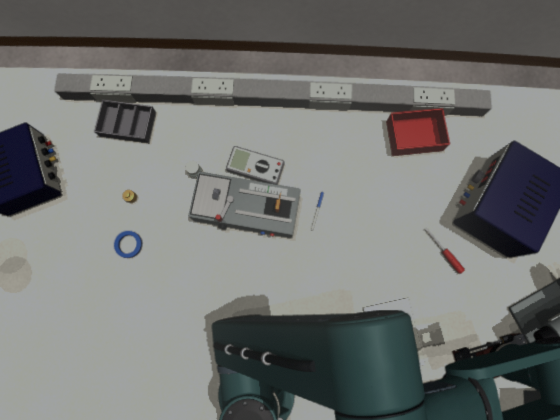

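View pics/side0.png

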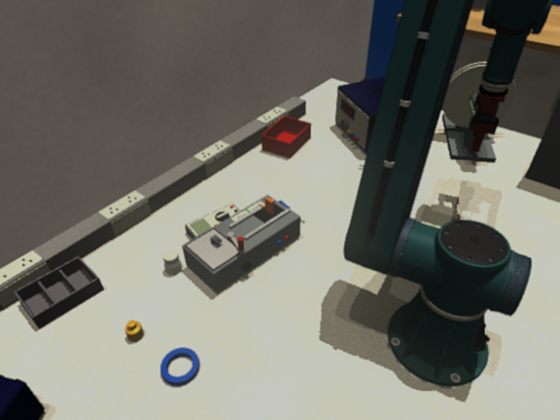

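The top view shows the box around (245,205) with its lid end on the left (world +y), the red knob at about (218,217) and the orange tab at (278,202). In the side view the knob is near (240,243) and the tab near (270,203). The meter and jar stand close behind the box.

```bash
cat > h.py <<'E'
import numpy as np, cv2
from plant import *
def K(n):
    c=calibration(n); f=210/np.tan(np.radians(c["vertical_fov"]/2)); R=cv2.Rodrigues(c["rvec"])[0]
    return np.array([[f,0,c["cx"]],[0,f,c["cy"]],[0,0,1]]),np.array([c["k1"],0,0,0,0.]),R,c["tvec"]
def ray(n,p):
    k,d,R,t=K(n); u=cv2.undistortPoints(np.array([[p]],float),k,d)[0,0]
    v=R.T@np.array([u[0],u[1],1]); return -R.T@t,v/np.linalg.norm(v)
def onplane(n,p,z):
    o,v=ray(n,p); return o+v*(z-o[2])/v[2]
def tri(a,b):
    (o1,v1),(o2,v2)=ray("top",a),ray("side",b)
    s=np.linalg.lstsq(np.c_[v1,-v2],o2-o1,rcond=None)[0]
    A,B=o1+s[0]*v1,o2+s[1]*v2; return (A+B)/2,np.linalg.norm(A-B)
def proj(n,P):
    k,d,R,t=K(n); return cv2.projectPoints(np.array(P,float).reshape(-1,1,3),cv2.Rodrigues(R)[0],t,k,d)[0][:,0]
def blobs(im,lo,hi,roi,amin=3):
    x0,y0,x1,y1=roi; h=cv2.cvtColor(im[y0:y1,x0:x1],cv2.COLOR_RGB2HSV)
    if lo[0]<0:
        m=cv2.inRange(h,(0,)+lo[1:],hi)|cv2.inRange(h,(180+lo[0],)+lo[1:],(180,)+hi[1:])
    else: m=cv2.inRange(h,lo,hi)
    n,l,s,c=cv2.connectedComponentsWithStats(m)
    return [(s[i,4],s[i,:4]+[x0,y0,0,0],np.round(c[i]+[x0,y0],1)) for i in range(1,n) if s[i,4]>=amin]
E
python3 - <<'E'
from h import *
rois={"top":(180,165,310,245),"side":(170,185,310,295)}
v=[]
for n,r in rois.items():
    im=cv2.imread(f"pics/{n}0.png")[:,:,::-1].copy()
    c=cv2.resize(im[r[1]:r[3],r[0]:r[2]],None,fx=5,fy=5,interpolation=cv2.INTER_CUBIC)
    cv2.imwrite(f"pics/{n}c.png",c[:,:,::-1])
    for nm,lo,hi in(("red",(-7,120,70),(7,255,255)),("orange",(9,130,100),(22,255,255)),("green",(45,60,60),(85,255,255))):
        print(n,nm,blobs(im,lo,hi,r))
E
```

```text
top red [(np.int32(17), array([216, 215,   5,   5]), array([217.8, 216.8])), (np.int32(5), array([270, 234,   4,   2]), array([271.6, 234.2]))]
top orange [(np.int32(30), array([276, 200,   4,  10]), array([277.4, 204.1]))]
top green []
side red [(np.int32(4), array([231, 206,   2,   2]), array([231.5, 206.5])), (np.int32(10), array([285, 235,   3,   4]), array([286. , 236.5])), (np.int32(22), array([238, 237,   5,   5]), array([240. , 238.7]))]
side orange [(np.int32(27), array([265, 197,   8,   6]), array([268.5, 199.7])), (np.int32(3), array([262, 206,   2,   2]), array([262.7, 206.3]))]
side green [(np.int32(8), array([246, 209,   4,   3]), array([247.2, 210.1]))]
```

View pics/topc.png

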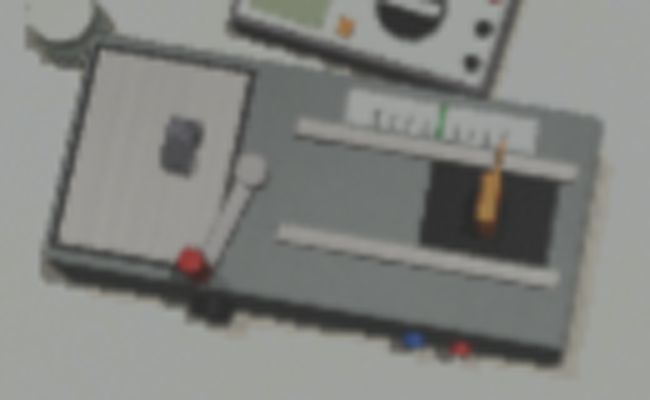

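View pics/sidec.png

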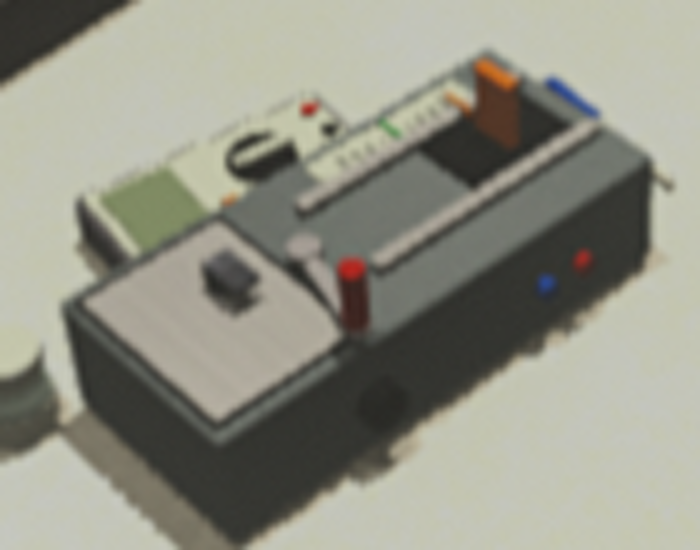

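The crops show the pivot at top (252,170)/side (303,245), the knob top at (190,260)/(352,268), the tab, the green line at (442,120)/(388,127), the catch at (182,143)/(231,268), and the box top corners. The latch is open, roughly 50° from closed.

```bash
cat > fit.py <<'E'
from h import *
from scipy.optimize import least_squares
T=lambda c:(np.array(c)+.5)/5-.5+[180,165]
S=lambda c:(np.array(c)+.5)/5-.5+[170,185]
obs=[("top",T((252,168)),(0,.045,.102)),("top",T((442,120)),(.054,-.065,.091)),("side",S((303,243)),(0,.045,.102)),
("side",S((390,128)),(.054,-.065,.091)),("side",S((497,73)),(0,-.105,.145)),
("top",T((98,42)),(.075,.165,.09)),("top",T((603,118)),(.075,-.165,.09)),("top",T((48,243)),(-.075,.165,.09)),
("side",S((66,303)),(.075,.165,.09)),("side",S((218,440)),(-.075,.165,.09)),("side",S((650,160)),(-.075,-.165,.09)),("side",S((488,50)),(.075,-.165,.09))]
def W(p,b):
    c,s=np.cos(p[2]),np.sin(p[2]); return np.array([p[0]+c*b[0]-s*b[1],p[1]+s*b[0]+c*b[1],b[2]])
E=[(W,n,u,b,onplane(n,u,b[2])) for n,u,b in obs]
f=lambda p:np.concatenate([(W(p,b)-q)[:2] for _,n,u,b,q in E])
r=least_squares(f,[.75,0,-.1],loss="soft_l1",f_scale=.002); p=r.x
if __name__=="__main__":
    print("box",p,np.degrees(p[2])); 
    for (n,u,b),e in zip(obs,f(p).reshape(-1,2)): print(n,b,(e*1000).round(1))
    for nm,a,b in(("knob",T((191,260)),S((352,268))),("tab",T((490,190)),S((497,73)))):
        print(nm,tri(a,b),onplane("top",a,.145),onplane("side",b,.145))
    k=tri(T((191,260)),S((352,268)))[0]; pv=W(p,(0,.045,.102)); d=k-pv
    print("pivot",pv,"len",np.hypot(*d[:2]),"latch",np.arctan2(d[1],d[0])-p[2]-np.pi/2)
    for b in[(0,.115,.145),(0,-.105,.145),(0,-.065,.145),(.008,.09,.11)]: print(b,W(p,b).round(4))
    im=cv2.imread("pics/top0.png")[:,:,::-1]
    for nm,px in(("meter",(256,165)),("jar",(193,170))): print(nm,onplane("top",px,.05))
E
python3 fit.py
```

```text
box [ 0.58054724  0.06247184 -0.13994577] -8.018301873457528
top (0, 0.045, 0.102) [-0.4 -0.5]
top (0.054, -0.065, 0.091) [-0.7 -1.6]
side (0, 0.045, 0.102) [-2.1  1.6]
side (0.054, -0.065, 0.091) [-1.9  0.6]
side (0, -0.105, 0.145) [ 0.8 -0.5]
top (0.075, 0.165, 0.09) [10.3  2.8]
top (0.075, -0.165, 0.09) [ 0.2 -2.8]
top (-0.075, 0.165, 0.09) [-7.5  3.6]
side (0.075, 0.165, 0.09) [7.9 0.8]
side (-0.075, 0.165, 0.09) [0.1 2.3]
side (-0.075, -0.165, 0.09) [-0.5 -5.6]
side (0.075, -0.165, 0.09) [ 2.1 -4.3]
knob (array([0.52017478, 0.13408332, 0.14474842]), np.float64(0.000177744118565155)) [0.52005328 0.13399172 0.145     ] [0.52007096 0.13429712 0.145     ]
tab (array([ 0.56873285, -0.04209139,  0.14312839]), np.float64(0.004209497191215998)) [ 0.57016105 -0.04102962  0.145     ] [ 0.56511411 -0.04104586  0.145     ]
pivot [0.58682426 0.1070319  0.102     ] len 0.0719300511283946 latch 1.3251805590595804
(0, 0.115, 0.145) [0.5966 0.1763 0.145 ]
(0, -0.105, 0.145) [ 0.5659 -0.0415  0.145 ]
(0, -0.065, 0.145) [ 0.5715 -0.0019  0.145 ]
(0.008, 0.09, 0.11) [0.601  0.1505 0.11  ]
meter [0.71406784 0.03730022 0.05      ]
jar [0.68838004 0.24250651 0.05      ]
```

Emit:
step_arm:
  targets: [0,0,-2,23,27,0,0.4,0,0,-2,23,27,0,0.4,0,0,-2,23,27,0,0.4,0,0,-2,23,27,0,0.4,0,0,-2,23,27,0,0.4,0,0,-2,23,27,0,0.4,0,0,-2,23,27,0,0.4,0,0,-2,23,27,0,0.4,0,0,-2,23,27,0,0.4,0,0,-2,23,27,0,0.4,0,0,-2,23,27,0,0.4,0,0,-2,23,27,0,0.4]
  force: 15

```text
t: 1.3
eef_pos: [0.4503, -0.2489, 0.2224]
tool_rot: [0.998, -0.063, -0.0, -0.0]
contact_force: [-0.3, -0.9, 0.8]
opening: 0.602
finger_force: 0.0
```

Emit:
step_arm:
  targets: [0,0,0,6,32,0,0.4,0,0,0,6,32,0,0.4,0,0,0,6,32,0,0.4,0,0,0,6,32,0,0.4,0,0,0,6,32,0,0.4,0,0,0,6,32,0,0.4,0,0,0,6,32,0,0.4,0,0,0,6,32,0,0.4,0,0,0,6,32,0,0.4,0,0,0,6,32,0,0.4,0,0,0,6,32,0,0.4,0,0,0,0,0,0,0.4]

```text
t: 2.5
eef_pos: [0.516, 0.1049, 0.2223]
tool_rot: [0.998, -0.061, -0.0, -0.001]
contact_force: [0.0, -0.1, -0.7]
opening: 0.598
finger_force: 0.0
```

Emit:
step_arm:
  targets: [0,0,0,4,29,0,0.4,0,0,0,0,0,-20,0.4,0,0,0,0,0,-20,0.4,0,0,0,0,0,-15,0.4,0,0,0,0,0,0,0.4]

```text
t: 3.0
eef_pos: [0.5176, 0.1298, 0.1655]
tool_rot: [0.998, -0.063, -0.002, 0.001]
contact_force: [-0.6, -0.1, 0.8]
opening: 0.6
finger_force: 0.0
```

```bash
python3 - <<'E'
from h import *
a=camera("top")[170:250,170:300];b=camera("side")[170:290,170:300]
f=lambda x:cv2.resize(x,None,fx=3,fy=3,interpolation=cv2.INTER_CUBIC)
a=cv2.copyMakeBorder(a,0,40,0,0,cv2.BORDER_CONSTANT)
cv2.imwrite("pics/c3.png",np.hstack([f(a),f(b)])[:,:,::-1]); print(get_state()["eef_pos"])
E
```

```text
[0.51948266 0.13014779 0.16758015]
```

View pics/c3.png

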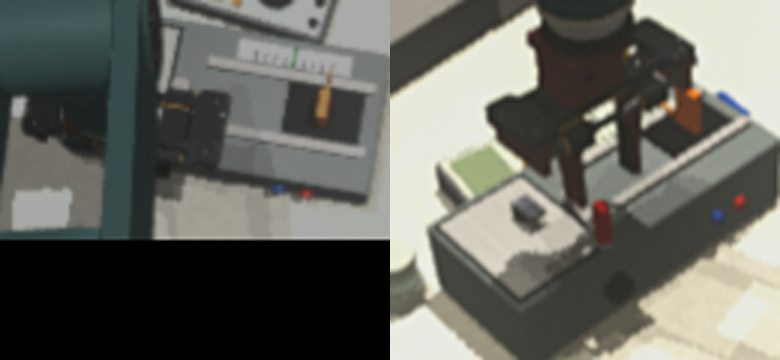

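The fingertips, at about (575,205) and (630,170) in the side panel, straddle the line above the knob at (600,205). The alignment looks good, so I'll descend and grip.

Emit:
step_arm:
  targets: [0,0,0,0,2,-15,0.4,0,0,0,0,2,-15,0.4,0,0,0,0,0,-15,0.4,0,0,0,0,0,0,0.4,0,0,0,0,0,0,0.7,0,0,0,0,0,0,1,0,0,0,0,0,0,1,0,0,0,0,0,0,1,0,0,0,0,0,0,1]

```text
t: 4.0
eef_pos: [0.52, 0.1348, 0.123]
tool_rot: [0.998, -0.063, 0.0, -0.0]
contact_force: [-0.2, 0.1, -0.9]
opening: 0.185
finger_force: 0.7
```

Emit:
step_arm:
  targets: [0,0,0,0,0,0,1,0,0,0,5.3,7.7,0,1,0,0,0,5.6,8.2,0,1,0,0,0,6.6,7.4,0,1,0,0,0,7.6,6.3,0,1,0,0,0,8.4,5.3,0,1,0,0,0,0,0,0,1]

```text
t: 4.7
eef_pos: [0.5549, 0.1707, 0.1226]
tool_rot: [0.998, -0.062, 0.001, -0.001]
contact_force: [-0.6, 0.7, 4.3]
opening: 0.182
finger_force: 15.0
```

Emit:
step_arm:
  targets: [0,0,0,9,4,0,1,0,0,0,9.5,2.7,0,1,0,0,0,9.8,1.4,0,1,0,0,0,10,0,0,1,0,0,0,5,-0.5,0,1,0,0,0,3,-1,0,1,0,0,0,0,0,0,1]

```text
t: 5.4
eef_pos: [0.5997, 0.1773, 0.1225]
tool_rot: [0.998, -0.063, -0.0, -0.001]
contact_force: [-2.3, 4.5, -0.4]
opening: 0.175
finger_force: 15.0
```

Emit:
step_arm:
  targets: [0,0,0,2,-1,0,1,0,0,0,0,0,0,1]

```text
t: 5.6
eef_pos: [0.5999, 0.1773, 0.1224]
tool_rot: [0.998, -0.063, -0.002, -0.002]
contact_force: [-6.0, 7.6, 2.7]
opening: 0.176
finger_force: 15.0
```

Emit:
step_arm:
  targets: [0,0,0,3,-1,0,1,0,0,0,0,0,0,1,0,0,0,0,0,0,1]

```text
t: 5.9
eef_pos: [0.6003, 0.1772, 0.1222]
tool_rot: [0.998, -0.063, -0.004, -0.002]
contact_force: [-11.7, 10.7, 7.7]
opening: 0.179
finger_force: 15.0
```

Emit:
step_arm:
  targets: [0,0,0,-3,1,0,1,0,0,0,0,0,0,0.4,0,0,0,0,0,0,0.4,0,0,0,0,0,0,0.4,0,0,0,0,0,20,0.4,0,0,0,0,0,30,0.4,0,0,0,0,0,30,0.4,0,0,0,-10,-40,10,0.4,0,0,0,-10,-50,0,0.4,0,0,0,-5,-50,0,0.4,0,0,0,0,-50,0,0.4,0,0,0,0,0,0,0.4]

```text
t: 7.1
eef_pos: [0.5772, -0.0198, 0.213]
tool_rot: [0.998, -0.065, 0.001, 0.001]
contact_force: [0.5, 0.0, 0.2]
opening: 0.603
finger_force: 0.0
```

```bash
python3 - <<'E'
from h import *
a=camera("top");b=camera("side")
cv2.imwrite("pics/t4.png",a[:,:,::-1]);cv2.imwrite("pics/s4.png",b[:,:,::-1])
f=lambda x:cv2.resize(x,None,fx=3,fy=3,interpolation=cv2.INTER_CUBIC)
cv2.imwrite("pics/c4.png",np.hstack([f(a[165:285,180:310]),f(b[175:295,170:300])])[:,:,::-1]); print(get_state()["eef_pos"])
print(blobs(a,(-7,120,70),(7,255,255),(180,165,310,230)),blobs(b,(-7,120,70),(7,255,255),(170,185,310,295)))
E
```

```text
[ 0.57706235 -0.01500452  0.21271839]
[(np.int32(17), array([204, 190,   4,   5]), array([205.6, 192.1]))] [(np.int32(4), array([231, 206,   2,   2]), array([231.5, 206.5])), (np.int32(22), array([207, 234,   5,   5]), array([208.9, 236.1])), (np.int32(11), array([285, 235,   3,   4]), array([286.1, 236.6]))]
```

View pics/c4.png

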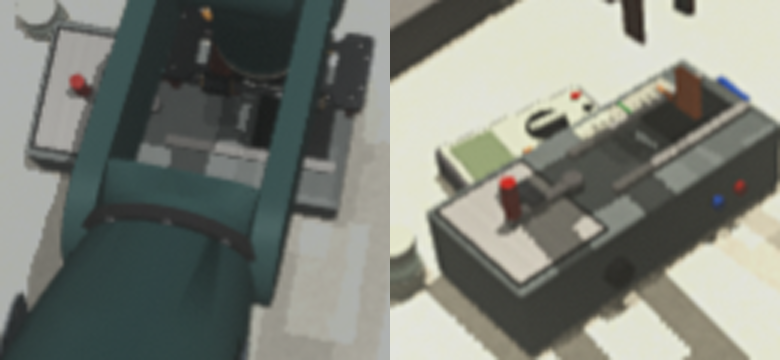

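The knob now stands on the lid at top (205.6,192) and side (209,236), and the arm runs through the catch. I'll measure the angle.

```bash
python3 - <<'E'
from fit import *
for a,b in(((217.8,216.8),(240,238.2)),((205.6,192.1),(208.9,235.6))):
    k=tri(a,b); d=k[0]-W(p,(0,.045,.102)); print(k,np.hypot(*d[:2]),np.arctan2(d[1],d[0])-p[2]-np.pi/2, onplane("top",a,.142))
E
```

```text
(array([0.51975216, 0.13414904, 0.14497036]), np.float64(0.0006899752497311171)) 0.07234642885480426 1.3265358200836204 [0.51999433 0.13443169 0.142     ]
(array([0.59402368, 0.17708311, 0.14324462]), np.float64(0.0013195257827524553)) 0.0704201876339026 0.037531604247845296 [0.59376195 0.17692362 0.142     ]
```

Measured about 0.04 rad, which is inside the limit but with little margin. I'll press the knob home with the shut fingers to be sure.

Emit:
step_arm:
  targets: [0,0,0,-8,48,0,1,0,0,0,-8,48,0,1,0,0,0,-8,48,0,1,0,0,0,-3,48,0,1,0,0,0,0,0,-30,1,0,0,0,0,0,-30,1,0,0,0,0,0,-28,1,0,0,0,0,0,0,1,0,0,0,0,0,0,1]

```text
t: 8.1
eef_pos: [0.5493, 0.1796, 0.1247]
tool_rot: [0.998, -0.062, -0.001, -0.0]
contact_force: [0.6, -0.4, -0.3]
opening: 0.005
finger_force: 0.0
```

Emit:
step_arm:
  targets: [0,0,0,5,0,0,1,0,0,0,5,0,0,1,0,0,0,5,0,0,1,0,0,0,5,0,0,1,0,0,0,3,0,0,1,0,0,0,0,0,0,1,0,0,0,0,0,0,1]

```text
t: 8.8
eef_pos: [0.5726, 0.1783, 0.1245]
tool_rot: [0.998, -0.063, -0.0, -0.0]
contact_force: [-0.5, 0.2, -0.3]
opening: 0.006
finger_force: 0.0
```

Emit:
step_arm:
  targets: [0,0,0,3,0,0,1,0,0,0,3,0,0,1,0,0,0,0,0,0,1,0,0,0,0,0,0,1]

```text
t: 9.2
eef_pos: [0.5749, 0.1785, 0.1241]
tool_rot: [0.998, -0.062, -0.004, 0.0]
contact_force: [-9.3, 1.7, 6.4]
opening: 0.007
finger_force: 4.3
```

Emit:
step_arm:
  targets: [0,0,0,3,0,0,1,0,0,0,0,0,0,1,0,0,0,0,0,0,1]

```text
t: 9.5
eef_pos: [0.5752, 0.1787, 0.1237]
tool_rot: [0.998, -0.062, -0.006, 0.0]
contact_force: [-14.1, 2.4, 10.0]
opening: 0.006
finger_force: 7.3
```

Emit:
step_arm:
  targets: [0,0,0,-15,0,0,1,0,0,0,0,0,30,1,0,0,0,0,0,30,1,0,0,0,0,0,30,1,0,0,0,0,-44,0,0.4,0,0,0,0,-44,0,0.4,0,0,0,0,-44,0,0.4,0,0,0,0,-44,0,0.4,0,0,0,0,-44,0,0.4,0,0,0,0,0,0,0.4,0,0,0,0,0,0,0.4]

```text
t: 10.6
eef_pos: [0.5667, -0.0422, 0.2146]
tool_rot: [0.998, -0.064, -0.0, -0.0]
contact_force: [-0.2, 0.0, 0.4]
opening: 0.583
finger_force: 0.0
```

```bash
cat >> fit.py <<'E'
obs.append(("top",np.array([205.6,192.1]),(0,.115,.145))); obs.append(("side",np.array([208.9,235.6]),(0,.115,.145)))
E+=[(W,n,u,b,onplane(n,u,b[2])) for n,u,b in obs[-2:]]
i=[0,1,2,3,4,12,13]
E=[E[j] for j in i]; obs=[obs[j] for j in i]
p=least_squares(f,p,loss="soft_l1",f_scale=.002).x
if __name__=="__main__":
    print("refit",p,np.degrees(p[2]),"tab",W(p,(0,-.105,.145)),"half",W(p,(0,-.065,.145)))
    for (n,u,b),e in zip(obs,f(p).reshape(-1,2)): print(n,b,(e*1000).round(1))
    print(get_state()["eef_pos"])
E
python3 fit.py | sed -n '/refit/,$p'
```

```text
refit [ 0.58023416  0.0625765  -0.12360775] -7.0822022570760375 tab [ 0.56728838 -0.04162238  0.145     ] half [ 0.57222011 -0.00192757  0.145     ]
top (0, 0.045, 0.102) [-1.4 -0.3]
top (0.054, -0.065, 0.091) [ 0.1 -0.7]
side (0, 0.045, 0.102) [-3.1  1.8]
side (0.054, -0.065, 0.091) [-1.   1.5]
side (0, -0.105, 0.145) [ 2.2 -0.6]
top (0, 0.115, 0.145) [1.4 0.4]
side (0, 0.115, 0.145) [ 1.2 -1.8]
[ 0.56670838 -0.04224802  0.21458204]
```

Emit:
step_arm:
  targets: [0,0,0,0,0,-25,0.4,0,0,0,0,0,-25,0.4,0,0,0,0,0,-25,0.4,0,0,0,0,0,-25,0.4,0,0,0,0,0,0,0.4,0,0,0,0,0,0,0.7,0,0,0,0,0,0,1,0,0,0,0,0,0,1,0,0,0,0,0,0,1,0,0,0,0,0,0,1,0,0,0,0,0,0,1]
  force: 30

```text
t: 11.7
eef_pos: [0.5672, -0.0404, 0.1152]
tool_rot: [0.998, -0.063, 0.001, -0.001]
contact_force: [0.5, 1.6, 2.4]
opening: 0.113
finger_force: 30.0
```

Emit:
step_arm:
  targets: [0,0,0,0.6,5,0,1,0,0,0,0.6,5,0,1,0,0,0,0.6,5,0,1,0,0,0,0.6,5,0,1,0,0,0,0.6,5,0,1,0,0,0,0.6,5,0,1,0,0,0,0.6,5,0,1,0,0,0,0.6,4,0,1,0,0,0,0,0,0,1,0,0,0,0,0,0,1,0,0,0,0,0,0,1]

```text
t: 12.8
eef_pos: [0.5721, -0.0034, 0.1152]
tool_rot: [0.998, -0.062, 0.001, 0.001]
contact_force: [-2.1, -5.9, 6.1]
opening: 0.11
finger_force: 30.0
```

```bash
python3 - <<'E'
from fit import *
a=camera("top");b=camera("side"); s=get_state(); print(s["eef_pos"],s["contact_force"],s["finger_force"])
d=s["eef_pos"]-np.append(p[:2],0); print("box y of TCP",-np.sin(p[2])*d[0]+np.cos(p[2])*d[1])
f=lambda x:cv2.resize(x,None,fx=4,fy=4,interpolation=cv2.INTER_CUBIC)
cv2.imwrite("pics/c5.png",np.hstack([f(a[175:265,190:290]),f(b[180:270,195:295])])[:,:,::-1])
E
```

```text
[ 0.57205626 -0.00345497  0.11515653] [-1.20668257 -4.3388422   5.35892435] 30.000089406967163
box y of TCP -0.06653595337759721
```

View pics/c5.png

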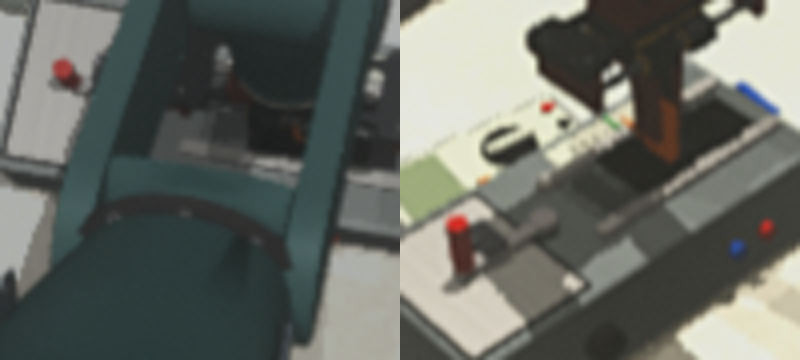

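Side panel: the pointer is at about (628,124), just short of the green line at (608,122). The latch is still closed. I'll measure the travel from the pointer's displacement.

```bash
python3 - <<'E'
from fit import *
b=camera("side"); a0=cv2.imread("pics/side0.png")[:,:,::-1].copy()
by=lambda q:-np.sin(p[2])*(q[0]-p[0])+np.cos(p[2])*(q[1]-p[1])
bx=lambda q:np.cos(p[2])*(q[0]-p[0])+np.sin(p[2])*(q[1]-p[1])
for im in(a0,b):
  for nm,lo,hi in(("or",(7,110,90),(24,255,255)),("gr",(45,50,50),(85,255,255))):
    for A,bb,c in blobs(im,lo,hi,(238,195,280,222),2):
        q=onplane("side",c,.096 if nm=="or" else .091); print(nm,A,bb,c,"x,y",(1000*bx(q)).round(1),(1000*by(q)).round(1))
E
```

```text
or 33 [265 197   9   7] [268.6 199.7] x,y 42.3 -142.7
or 7 [260 204   5   4] [262.1 205.7] x,y 35.0 -108.4
gr 9 [246 209   4   4] [247.4 210.3] x,y 55.3 -65.6
or 18 [260 207   4  12] [261.8 213.3] x,y 9.1 -83.5
or 4 [251 210   3   2] [252.  210.5] x,y 39.9 -71.2
gr 9 [246 208   4   5] [247.3 210. ] x,y 56.5 -66.3
```

Emit:
step_arm:
  targets: [0,0,0,0.3,2.5,0,1,0,0,0,0,0,0,1,0,0,0,0,0,0,1,0,0,0,0,0,0,1,0,0,0,0,0,0,1]

```text
t: 13.45
eef_pos: [0.5724, -0.001, 0.1152]
tool_rot: [0.998, -0.062, 0.001, 0.001]
contact_force: [-0.9, -5.5, 5.3]
opening: 0.112
finger_force: 30.0
```

```bash
python3 - <<'E'
from h import *
b=camera("side"); s=get_state(); print(s["t"],s["eef_pos"],s["contact_force"],s["finger_force"],s["opening"])
print(blobs(b,(7,110,90),(24,255,255),(238,195,280,222),2)); print(blobs(b,(-7,120,70),(7,255,255),(190,220,230,250)))
print(blobs(camera("top"),(-7,120,70),(7,255,255),(190,180,225,210)))
E
```

```text
13.5 [ 0.57237843 -0.00104311  0.11515213] [-0.66926968 -5.61014485  5.29335598] 30.000013411045074 0.11037930232490406
[(np.int32(24), array([260, 207,   3,  12]), array([261.4, 212.9])), (np.int32(5), array([250, 210,   4,   2]), array([251.4, 210.6]))]
[(np.int32(21), array([207, 234,   5,   5]), array([209., 236.])), (np.int32(4), array([209, 243,   2,   4]), array([209.2, 244.5]))]
[(np.int32(17), array([204, 190,   4,   5]), array([205.6, 192.1]))]
```

```bash
python3 -c "
from plant import *
print(sign_off())"
```

```text
the job is handed in; nothing more can be done
None
```

The latch is closed against its stop in the catch. The gripper is holding the shutter at about 40 mm (half travel), and I handed the job in at about 13.6 s, with the verdict not shown; no move went near the loose items, but I did not re-measure their positions at the end.

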